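Fit and lock the bearing sleeve in a leaning drive head

TASK

Fit the smaller of the two flanged steel bearing sleeves into the bore of the leaning drive head, chamfered end first, and slide it fully home so that its flange lies flat on the bearing block. The block has been shifted by a few millimetres in its cradle, so feel for the entry. Then slide the forked keeper all the way up over the flange to lock it in, and leave the large sleeve, the beaker and the dropper bottle where they stand.

Things in the scene. Friction and masses are not known exactly. Their poses are not given: they have to be found in the camera images.
- sleeve_mid (a point): Centre (half-way up) of the smaller steel sleeve, 70 mm tall, upright on the island, 130 to 210 g. Along its z from this point: spigot 30 mm across, -35 to -5 mm, with a 1.5 mm chamfer at the foot; flange 50 mm across, -5 to 0 mm; round grip barrel 30 mm across, 0 to +35 mm. Grip it by the barrel.
- sleeve: The same small sleeve; origin at the centre of its foot, z along its axis towards the barrel's end.
- head: Frame of the fixed leaning cradle of the grey drive head. Origin: NOMINAL centre of the bore's mouth, in the flat face of the aluminium bearing block. z points out of the bore (22 deg off vertical, leaning to the robot's side), x uphill along the face (away from the robot), y left along the face, level. The flange rests on z = 0 when home, the foot then at z = -30 mm.
- keeper (a joint): Slide of the forked steel keeper on the bearing block, along the head's x: 0 = fully open (downhill, clear of the flange), 0.026 m = stop, fork astride the barrel and over the flange. Stays where it is left; about 2 N of friction. Its fork passes 2.5 mm above a flange that is home, and is blocked by one that is not.
- large_sleeve_mid (a point): Centre (half-way up) of the large sleeve, 86 mm tall, same form, spigot and barrel 42 mm, flange 62 mm in diameter. Does not fit; leave it alone.
- beaker: Empty glass beaker, 66 mm in diameter, 88 mm tall; origin at the centre of its base. Leave alone.
- bottle: Small dropper bottle, 33 mm in diameter, 104 mm tall; origin at the centre of its base. Leave alone.
- bore_nominal (a point): The same nominal bore point. The block sits off-centre in its cradle: the TRUE bore is up to 5 mm from here along head x and up to 5 mm along y, unmeasured, and does not give to pushes under 60 N. Bore 31.5 mm across (drawn rim bevelled 2 mm), 34 mm deep, along head z; bore and spigot are oiled (friction about 0.2).
- pedestal: Fixed grey foot of the drive head, 145 x 112 mm, on the island. The head's origin is 95 mm above this origin. The block's face is flat at least for x -30 to +28 mm and y +-26 mm in head axes; downhill of that (x -30 to -80 mm) stand the keeper's guides, 14 mm high, and its tab, 34 mm: with the sleeve in hand, keep the fingers on the level y sides.
- tab_nominal (a point): Fixed point on the cradle: where the centre of the keeper's upright steel tab would be with the keeper at 0 and the block centred; the real tab is shifted along head x and y together with the bore. Tab: 8 mm (x) by 24 mm (y) by 24 mm (height), its top 34 mm above the face. Push its downhill side uphill (head +x) to close; the space downhill of it is free.
Not all that is in view belongs to the job. Leave any orange look-alike of the sleeve alone.

How it is judged:
By the outcome, as a careful person would: the job done as asked, in the order asked, and still so for the second after the job is handed in, with the robot touching nothing.
It also fails if it takes over 72 s, if anything falls off the work surface, if the arm or the gripper's body presses on something with over 40 N, if the wrist force passes 120 N, or if a joint passes its speed limit or range.

ROBOT

A 6-joint arm with a two-finger parallel gripper is mounted at the origin on a cart in front of the work surface, level with it; the furniture and walls round the work are solid. World frame = base frame: x ahead of the robot, y to its left, z up, the work surface at z = 0. Lengths are in m, angles in rad, forces in N, time in s.
With the tool pointing down it reaches from about 0.25 to 0.725 m from the base axis. Payload 9.7 kg.
Tool frame: the origin (TCP) lies midway between the tips of the shut fingers; the grasp point (between the pads) lies 19 mm behind it; z points along the fingers, x is the direction in which the jaws open and shut, and the axes are right-handed (so a half turn about z gives the same grasp; the last joint's range is limited). The gripper opens to 85 mm and grips with 20 to 120 N. Pads are 22 mm wide; open, the fingers measure 114 mm over their backs; the gripper's body (76 mm by 85 mm) begins 54 mm behind the grasp point. The pads swing forward as they close: fully open they stand 13 mm farther back than shut.
Start: joints at [-1.12, 0.087, 0.176, 1.66, 0, 1.571], TCP at [0.24, -0.495, 0.231] pointing down, gripper open.
Joint ranges: [-3.13, 3.13], [-0.85, 1.81], [-1.15, 1.24], [-2.2, 2.28], [-1.44, 1.52], [-3.14, 3.14]. Speed limits (rad/s): [2.22, 2.22, 2.57, 3.14, 3.14, 3.14].

INTERFACE

Orientations are given as a 3x3 rotation matrix whose columns are the frame's x, y, z axes.
In Python, from cell import robot, eyes gives the robot as it stands.
- The arm moves only by the tool carry_out, never from a script. Its argument "commands" is a list of rows, each a list of 2 entries, a list of its own where there are three numbers: the shift along the tool's x, y, z in cm, then the turn, a rotation vector about the tool's x, y, z in degrees. A call has exactly 10 rows; each row shifts and turns the commanded pose from where the row before left it, along the tool's axes as they then stand; what a row does not reach is not made up. A row lasts 1/12 s, in which the tool goes at most 41.7 mm and 7.16 degrees, less where a joint would pass 70% of its speed; a pose out of reach is approached as far as the arm can. A call with a gripper value outside its range is refused whole. "gripper" is the opening, from -1 (shut) to 1 (fully open), so that 0 is half open, set as the call begins (left out, the last holds). The fingers move at their own pace and stop on an object; "force" is the grip in N (left out, the last holds). Time passes only in rows, so rows that do not move let the fingers close, or fill a call up. It gives the time, the measured TCP pose, the force and the opening at its end, in the units of the state.
- robot.get_state(): the state, without advancing time (a new reading comes with each control period).
- eyes.grab_frame(name): name is "side" or "top"; returns the picture (480x640x3 uint8, red, green, blue); there is no depth.
- eyes.calibration(name): a dict with "mtx" (3x3 intrinsics, pixels), "cam_to_world" (4x4, takes a point from camera to world coordinates). Camera axes: x right, y down, z forward; pixel columns grow to the right and rows downward; lengths in m; the calibration is good to about 2 mm. A picture is of the moment at which its call begins. calibration takes no time and is no camera call.
- robot.sign_off(): hands the job in, once; it reports no verdict.
The state is a dict: "time": time; "joint_positions": joint angles; "dq": joint speeds; "joint_torque": joint torques, N m; "position": TCP position; "tool_rot": TCP orientation; "ft_force": force on the tool from outside, world axes, zero at the start; "ft_torque": the same for the moment, N m; "width": opening from 0.0 (shut) to 1.0 (fully open).
Only numpy, scipy, OpenCV 4.12 (cv2) and the standard library are available. Lean on these libraries where they do the work, as an engineer would, in place of code of your own. Each camera call takes 0.05 s, during which the arm holds its last target. There are 200 camera calls.

## Working session

There is one attempt and no reset: what is moved stays moved. The work goes in short steps, Python scripts to look and compute and a tool call to move; the robot and the scene stay as the last step left them, time stands still between calls to the robot, and variables do not carry over. Pictures are saved under pics/ and viewed, about 8 in all and at most 12, crops included, and the job is handed in when it is done.

Besides the shell and the picture viewer there is one more tool, called after "Call:" in YAML: its name, and indented under it one key for each argument. carry_out: Moves the arm, as the interface text tells. Its arguments: {"type":"object","properties":{"commands":{"type":"array","items":{"type":"array"}},"gripper":{"type":"number"},"force":{"type":"number"}},"required":["commands"]}

```bash
mkdir -p pics; ls; python3 - <<'E'
from cell import robot, eyes
import cv2,numpy as np
np.set_printoptions(precision=4,suppress=True)
for n in("side","top"):
    cv2.imwrite(f"pics/{n}0.png",eyes.grab_frame(n)[:,:,::-1]); c=eyes.calibration(n); print(n,c["mtx"],c["cam_to_world"])
print(robot.get_state())
E
```

```text
pics
side [[544.5306   0.     323.4452]
 [  0.     544.5306 238.2105]
 [  0.       0.       1.    ]] [[-0.9333 -0.1811  0.3101  0.1414]
 [-0.3591  0.4567 -0.8139  1.1348]
 [ 0.0057 -0.871  -0.4913  0.7548]
 [ 0.      0.      0.      1.    ]]
top [[592.3723   0.     322.9357]
 [  0.     592.3723 234.7157]
 [  0.       0.       1.    ]] [[ 0.0312 -0.9768  0.212   0.2599]
 [-0.9995 -0.0313  0.0027  0.0371]
 [ 0.004  -0.212  -0.9773  1.4233]
 [ 0.      0.      0.      1.    ]]
{'time': 0.1, 'joint_positions': array([-1.12  ,  0.0874,  0.1752,  1.6598,  0.    ,  1.5708]), 'dq': array([-0.001 , -0.0037,  0.0019,  0.0007,  0.001 ,  0.0019]), 'joint_torque': array([  0.    , -52.1562,  46.5654,   0.0161,  -0.    ,   0.    ]), 'position': array([ 0.2395, -0.4949,  0.2306]), 'tool_rot': array([[ 0.4357, -0.9001, -0.0005],
       [-0.9001, -0.4357,  0.0011],
       [-0.0012, -0.    , -1.    ]]), 'ft_force': array([0.1968, 0.4927, 0.4263]), 'ft_torque': array([ 0.0233, -0.0104,  0.001 ]), 'width': 0.9975089250054177}
```

View pics/side0.png

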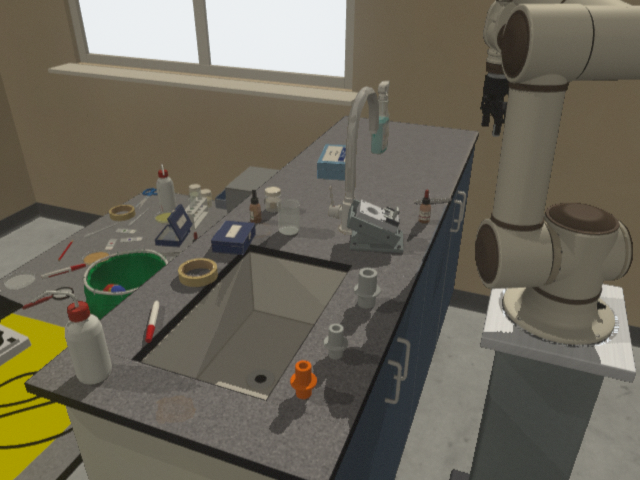

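View pics/top0.png

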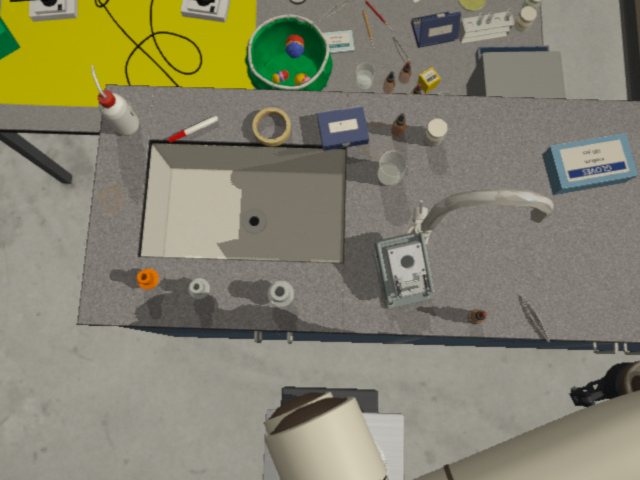

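The top view shows the small sleeve at (199,287), the large one at (281,293), the orange look-alike at (148,279), the head at (405,265) and a bottle at (478,316). The tap stands behind the head. In the side view the small sleeve is at (336,340) and the head at (376,220). I'll enlarge the sleeve and the head.

```bash
python3 - <<'E'
import cv2,numpy as np
s=cv2.imread("pics/side0.png");t=cv2.imread("pics/top0.png")
r=lambda im,x,y,w,h:cv2.resize(im[y:y+h,x:x+w],(400,300),interpolation=cv2.INTER_CUBIC)
a=np.vstack([np.hstack([r(t,170,260,60,45),r(t,365,220,80,60+0)]),np.hstack([r(s,306,315,60,45),r(s,335,190,80,60)])])
cv2.imwrite("pics/z0.png",a)
E
```

```text
(no output)
```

View pics/z0.png

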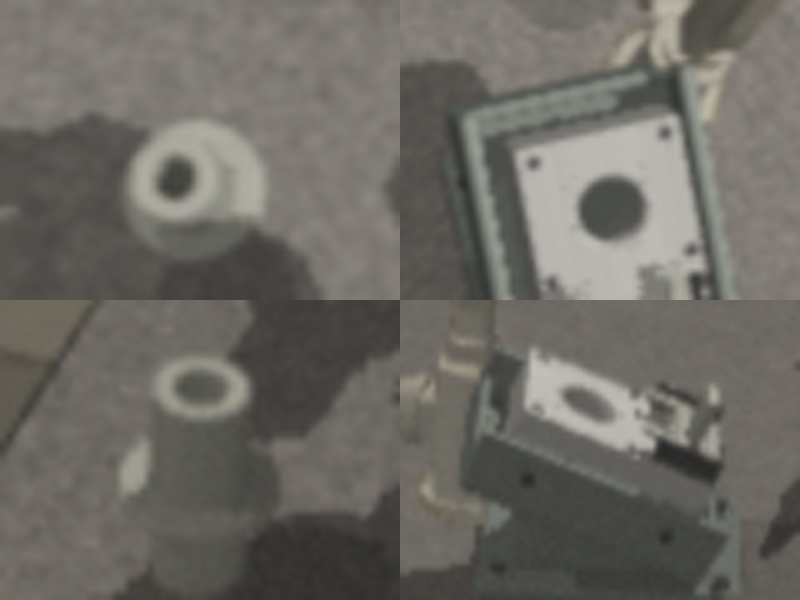

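The crops show the bore plainly: top about (407,262), side about (373,211). The sleeve's rim is at top (196.7,286.5) and side (336.3,328). I'll triangulate these points, plus the tap.

```bash
cat > h.py <<'E'
from cell import robot, eyes
import numpy as np, cv2
from scipy.spatial.transform import Rotation as R
np.set_printoptions(precision=4,suppress=True)
C={n:eyes.calibration(n) for n in("side","top")}
def ray(n,p):
    T=C[n]["cam_to_world"];d=T[:3,:3]@np.linalg.solve(C[n]["mtx"],[p[0],p[1],1]);return T[:3,3],d/np.linalg.norm(d)
def plane(n,p,z):
    o,d=ray(n,p);return o+d*(z-o[2])/d[2]
def tri(pt,ps):
    A=np.zeros((3,3));b=np.zeros(3);L=[ray("top",pt),ray("side",ps)]
    for o,d in L:
        P=np.eye(3)-np.outer(d,d);A+=P;b+=P@o
    x=np.linalg.solve(A,b);return x,[round(1e3*np.linalg.norm(np.cross(x-o,d)),1) for o,d in L]
def proj(n,X):
    T=C[n]["cam_to_world"];c=C[n]["mtx"]@(T[:3,:3].T@(np.asarray(X)-T[:3,3]));return c[:2]/c[2]
E
python3 - <<'E'
from h import *
def ell(im,x,y,w,h,thr,seed):
    g=cv2.cvtColor(cv2.imread(im),cv2.COLOR_BGR2GRAY)[y:y+h,x:x+w];k=8
    g=cv2.resize(g,None,fx=k,fy=k,interpolation=cv2.INTER_CUBIC);m=(g<thr).astype(np.uint8)
    cs,_=cv2.findContours(m,cv2.RETR_LIST,cv2.CHAIN_APPROX_NONE)
    best=min((c for c in cs if len(c)>40),key=lambda c:np.hypot(*(c.mean(0)[0]/k+[x-seed[0],y-seed[1]])))
    e=cv2.fitEllipse(best);return np.array(e[0])/k+[x-.44,y-.44],np.array(e[1])/k
for thr in(110,130,150):
    a=ell("pics/top0.png",392,248,30,28,thr,(407,262));b=ell("pics/side0.png",362,200,23,22,thr,(373,211));print(thr,a,b,tri(a[0],b[0]))
print("sleeve top",tri((196.7,286.5),(336.3,328)),plane("top",(196.7,286.5),.07),plane("side",(336.3,328),.07))
print("tap bend",tri((440,203),(370,90)))
z=.13
for p in[(387.4,250),(420,242.4)]:print(plane("top",p,z))
print("bottle",plane("top",(478,316),.1)); print("large",plane("top",(281,291),.086))
# cradle corner lines (yaw)
for p in[(378,241),(387,305),(421.5,235),(431.5,297)]:print(plane("top",p,.11))
E
```

```text
110 (array([406.8728, 261.1774]), array([11.7178, 12.8675])) (array([371.5936, 210.105 ]), array([3.476 , 8.8929])) (array([ 0.4924, -0.152 ,  0.0949]), [np.float64(0.3), np.float64(0.3)])
130 (array([406.9517, 261.2215]), array([12.629 , 13.5964])) (array([372.0035, 210.2658]), array([ 4.5026, 10.8513])) (array([ 0.4919, -0.1523,  0.0944]), [np.float64(0.8), np.float64(0.8)])
150 (array([407.0181, 261.2478]), array([13.5373, 14.3397])) (array([372.1611, 210.3207]), array([ 5.3584, 11.9434])) (array([ 0.4917, -0.1525,  0.0943]), [np.float64(1.0), np.float64(1.0)])
sleeve top (array([0.422 , 0.3264, 0.068 ]), [np.float64(1.2), np.float64(1.2)]) [0.4229 0.3263 0.07  ] [0.42   0.3288 0.07  ]
tap bend (array([ 0.5296, -0.1666,  0.4161]), [np.float64(12.5), np.float64(12.5)])
[ 0.5104 -0.1036  0.13  ]
[ 0.53   -0.1761  0.13  ]
bottle [ 0.3734 -0.3094  0.1   ]
large [0.4168 0.1316 0.086 ]
[ 0.5343 -0.0843  0.11  ]
[ 0.3904 -0.1059  0.11  ]
[ 0.5514 -0.1829  0.11  ]
[ 0.4112 -0.2045  0.11  ]
```

```bash
python3 - <<'E'
from h import *
B=np.array([.492,-.1523,.095])
def head(yaw,t=np.radians(22)):
    c,s=np.cos(yaw),np.sin(yaw);hz=np.array([-np.sin(t)*c,-np.sin(t)*s,np.cos(t)]);hy=np.array([-s,c,0]);return np.c_[np.cross(hy,hz),hy,hz]
g=cv2.cvtColor(cv2.imread("pics/top0.png"),cv2.COLOR_BGR2GRAY)[220:310,365:445]
k=6;G=cv2.resize(g,None,fx=k,fy=k,interpolation=cv2.INTER_CUBIC)
cv2.imwrite("pics/z1.png",G)
for thr in(150,165,180):
    m=(G>thr).astype(np.uint8);cs,_=cv2.findContours(m,cv2.RETR_EXTERNAL,cv2.CHAIN_APPROX_NONE);c=max(cs,key=cv2.contourArea)[:,0]
    px=c/k+[365-.44,220-.44];yaw=.2
    for _ in range(4):
        H=head(yaw);q=[]
        for p in px:
            o,d=ray("top",p);q.append(H.T@(o+d*((B-o)@H[:,2])/(d@H[:,2])-B))
        q=np.array(q)*1e3
        # uphill edge: max x per y bin
        ys=np.arange(-20,21,2);e=np.array([[y,q[abs(q[:,1]-y)<2][:,0].max()] for y in ys]);sl=np.polyfit(e[:,0],e[:,1],1)[0]
        xs=np.arange(-15,22,2);l=np.array([[x,q[abs(q[:,0]-x)<2][:,1].max(),q[abs(q[:,0]-x)<2][:,1].min()] for x in xs]);s2=np.polyfit(l[:,0],l[:,1],1)[0];s3=np.polyfit(l[:,0],l[:,2],1)[0]
        d=np.mean([-sl,s2,s3]);yaw+=d
    print(thr,np.degrees(yaw),np.degrees([sl,s2,s3]),l[:,1:].mean(0),e[:,1].mean())
E
```

```text
150 15.113698515937013 [-0.0717  0.0126 -0.0829] [ 38.5092 -36.7933] 37.04576771644334
165 15.08755277960107 [-0.0026  0.1024 -0.0734] [ 37.7387 -35.9853] 36.14073014646799
180 14.813886370390234 [-1.0493  0.8175 -1.8668] [ 35.788  -29.3057] 34.711166323726395
```

View pics/z1.png

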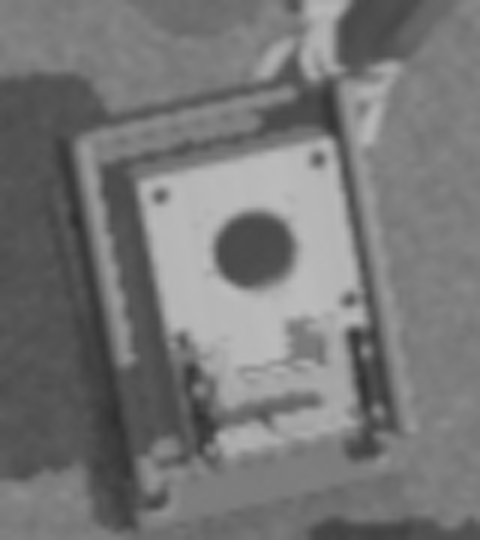

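The head's yaw is 15.1°, and all three block edges agree on it. The bore is at about (0.492, -0.152, 0.095), and the pale face is clear with the keeper downhill. I'll retract to a radius of 0.39 m to stay clear of the tap, then swing to the sleeve.

Call:
carry_out:
  commands:
    - [[-4.0, 0, 0], [0, 0, 0]]
    - [[-4.0, 0, 0], [0, 0, 0]]
    - [[-4.0, 0, 0], [0, 0, 0]]
    - [[-4.0, 0, 0], [0, 0, 0]]
    - [[-0.21, -4.08, 0], [0, 0, -6]]
    - [[-0.21, -4.08, 0], [0, 0, -6]]
    - [[-0.21, -4.08, 0], [0, 0, -6]]
    - [[-0.21, -4.08, 0], [0, 0, -6]]
    - [[-0.21, -4.08, 0], [0, 0, -6]]
    - [[-0.21, -4.08, 0], [0, 0, -6]]
  gripper: 1
  force: 40

```text
time: 0.93
position: [0.3451, -0.1825, 0.231]
tool_rot: [[0.884, -0.468, -0.0], [-0.468, -0.884, 0.0], [-0.0, -0.0, -1.0]]
ft_force: [1.1, -0.9, -0.2]
width: 1.0
```

Call:
carry_out:
  commands:
    - [[-0.21, -4.08, 0], [0, 0, -6]]
    - [[-0.21, -4.08, 0], [0, 0, -6]]
    - [[-0.21, -4.08, 0], [0, 0, -6]]
    - [[-0.21, -4.08, 0], [0, 0, -6]]
    - [[-0.21, -4.08, 0], [0, 0, -6]]
    - [[-0.21, -4.08, 0], [0, 0, -6]]
    - [[-0.21, -4.08, 0], [0, 0, -6]]
    - [[-0.21, -4.08, 0], [0, 0, -6]]
    - [[-0.21, -4.08, 0], [0, 0, -6]]
    - [[-0.21, -4.08, 0], [0, 0, -6]]

```text
time: 1.77
position: [0.3311, 0.2078, 0.2309]
tool_rot: [[0.847, 0.532, -0.0], [0.532, -0.847, -0.0], [-0.0, -0.0, -1.0]]
ft_force: [0.5, 1.0, 0.4]
width: 1.0
```

Call:
carry_out:
  commands:
    - [[-0.21, -4.08, 0], [0, 0, -6]]
    - [[3.6, 0, 0], [0, 0, 0]]
    - [[3.6, 0, 0], [0, 0, 0]]
    - [[3.6, 0, 0], [0, 0, 0]]
    - [[3.5, 0, 0], [0, 0, 0]]
    - [[0, 0, 3.5], [0, 0, 0]]
    - [[0, 0, 3.5], [0, 0, 0]]
    - [[0, 0, 3.0], [0, 0, 0]]
    - [[0, 0, 0], [0, 0, 0]]
    - [[0, 0, 0], [0, 0, 0]]

```text
time: 2.6
position: [0.4208, 0.3266, 0.1303]
tool_rot: [[0.79, 0.613, -0.003], [0.613, -0.79, -0.002], [-0.003, 0.0, -1.0]]
ft_force: [0.8, 0.7, 0.2]
width: 0.998
```

Call:
carry_out:
  commands:
    - [[0.1, 0, 3.2], [0, 0, 0]]
    - [[0, 0, 3.0], [0, 0, 0]]
    - [[0, 0, 2.0], [0, 0, 0]]
    - [[0, 0, 1.0], [0, 0, 0]]
    - [[0, 0, 0], [0, 0, 0]]
    - [[0, 0, 0], [0, 0, 0]]
    - [[0, 0, 0], [0, 0, 0]]
    - [[0, 0, 0], [0, 0, 0]]
    - [[0, 0, 0], [0, 0, 0]]
    - [[0, 0, 0], [0, 0, 0]]

```text
time: 3.43
position: [0.4228, 0.3281, 0.0402]
tool_rot: [[0.79, 0.613, 0.001], [0.613, -0.79, 0.001], [0.001, 0.0, -1.0]]
ft_force: [0.9, -0.2, -0.3]
width: 1.002
```

Call:
carry_out:
  commands:
    - [[0, 0, 0], [0, 0, 0]]
    - [[0, 0, 0], [0, 0, 0]]
    - [[0, 0, 0], [0, 0, 0]]
    - [[0, 0, 0], [0, 0, 0]]
    - [[0, 0, 0], [0, 0, 0]]
    - [[0, 0, 0], [0, 0, 0]]
    - [[0, 0, 0], [0, 0, 0]]
    - [[0, 0, 0], [0, 0, 0]]
    - [[0, 0, 0], [0, 0, 0]]
    - [[0, 0, 0], [0, 0, 0]]
  gripper: -1
  force: 60

```text
time: 4.27
position: [0.4225, 0.3279, 0.0395]
tool_rot: [[0.79, 0.613, 0.0], [0.613, -0.79, 0.0], [0.0, -0.0, -1.0]]
ft_force: [-0.7, -0.5, 2.6]
width: 0.329
```

Gripped, at a width of 0.329 (about 28 mm). I'll lift it and work out the transfer.

Call:
carry_out:
  commands:
    - [[0, 0, -1.0], [0, 0, 0]]
    - [[0, 0, -3.0], [0, 0, 0]]
    - [[0, 0, -4.0], [0, 0, 0]]
    - [[0, 0, -4.0], [0, 0, 0]]
    - [[0, 0, -3.0], [0, 0, 0]]
    - [[0, 0, -1.0], [0, 0, 0]]
    - [[0, 0, 0], [0, 0, 0]]
    - [[0, 0, 0], [0, 0, 0]]
    - [[0, 0, 0], [0, 0, 0]]
    - [[0, 0, 0], [0, 0, 0]]

```text
time: 5.1
position: [0.4218, 0.3274, 0.1971]
tool_rot: [[0.79, 0.613, -0.003], [0.613, -0.79, -0.002], [-0.003, -0.0, -1.0]]
ft_force: [-0.3, 0.6, -1.2]
width: 0.334
```

```bash
cat >> h.py <<'E'
def head(yaw=np.radians(15.1),t=np.radians(22)):
    c,s=np.cos(yaw),np.sin(yaw);hz=np.array([-np.sin(t)*c,-np.sin(t)*s,np.cos(t)]);hy=np.array([-s,c,0]);return np.c_[np.cross(hy,hz),hy,hz]
H=head();B=np.array([.492,-.1523,.095]);RT=np.c_[-H[:,1],-H[:,0],-H[:,2]]
def rows(p0,R0,p1,R1,n):
    w=(R.from_matrix(R0).inv()*R.from_matrix(R1)).as_rotvec();dR=R.from_rotvec(w/n).as_matrix();d=(np.asarray(p1)-p0)/n;Rc=np.array(R0);out=[]
    for i in range(n):
        out.append([np.round(100*Rc.T@d,2).tolist(),np.round(np.degrees(w)/n,2).tolist()]);Rc=Rc@dR
    return out
E
python3 - <<'E'
from h import *
s=robot.get_state();print(s["position"],s["joint_positions"],s["width"],np.linalg.det(RT))
p=s["position"]; q=s["joint_positions"][0]
a=rows(p,s["tool_rot"],[.40,-.10,.20],RT,20)
for r in a:print(r)
E
```

```text
[0.4218 0.3274 0.1971] [0.66   0.0415 0.0619 1.5946 0.     1.5706] 0.33442297553681605 1.0000000000000002
[[-1.4, 1.62, -0.01], [0.73, 1.09, 5.56]]
[[-1.23, 1.75, -0.06], [0.73, 1.09, 5.56]]
[[-1.06, 1.86, -0.1], [0.73, 1.09, 5.56]]
[[-0.87, 1.95, -0.14], [0.73, 1.09, 5.56]]
[[-0.67, 2.02, -0.18], [0.73, 1.09, 5.56]]
[[-0.47, 2.08, -0.22], [0.73, 1.09, 5.56]]
[[-0.26, 2.11, -0.25], [0.73, 1.09, 5.56]]
[[-0.05, 2.12, -0.28], [0.73, 1.09, 5.56]]
[[0.16, 2.11, -0.31], [0.73, 1.09, 5.56]]
[[0.37, 2.08, -0.33], [0.73, 1.09, 5.56]]
[[0.57, 2.03, -0.35], [0.73, 1.09, 5.56]]
[[0.77, 1.96, -0.36], [0.73, 1.09, 5.56]]
[[0.97, 1.87, -0.37], [0.73, 1.09, 5.56]]
[[1.15, 1.76, -0.37], [0.73, 1.09, 5.56]]
[[1.32, 1.64, -0.37], [0.73, 1.09, 5.56]]
[[1.48, 1.5, -0.36], [0.73, 1.09, 5.56]]
[[1.63, 1.34, -0.35], [0.73, 1.09, 5.56]]
[[1.76, 1.18, -0.34], [0.73, 1.09, 5.56]]
[[1.87, 1.0, -0.32], [0.73, 1.09, 5.56]]
[[1.96, 0.81, -0.29], [0.73, 1.09, 5.56]]
```

Call:
carry_out:
  commands:
    - [[-1.4, 1.62, 0], [0.73, 1.09, 5.56]]
    - [[-1.23, 1.75, -0.06], [0.73, 1.09, 5.56]]
    - [[-1.06, 1.86, -0.1], [0.73, 1.09, 5.56]]
    - [[-0.87, 1.95, -0.14], [0.73, 1.09, 5.56]]
    - [[-0.67, 2.02, -0.18], [0.73, 1.09, 5.56]]
    - [[-0.47, 2.08, -0.22], [0.73, 1.09, 5.56]]
    - [[-0.26, 2.11, -0.25], [0.73, 1.09, 5.56]]
    - [[-0.05, 2.12, -0.28], [0.73, 1.09, 5.56]]
    - [[0.16, 2.11, -0.31], [0.73, 1.09, 5.56]]
    - [[0.37, 2.08, -0.33], [0.73, 1.09, 5.56]]

```text
time: 5.93
position: [0.4108, 0.113, 0.1985]
tool_rot: [[0.941, -0.298, 0.157], [-0.321, -0.935, 0.151], [0.102, -0.192, -0.976]]
ft_force: [0.3, -1.1, -1.0]
width: 0.333
```

Call:
carry_out:
  commands:
    - [[0.57, 2.03, -0.35], [0.73, 1.09, 5.56]]
    - [[0.77, 1.96, -0.36], [0.73, 1.09, 5.56]]
    - [[0.97, 1.87, -0.37], [0.73, 1.09, 5.56]]
    - [[1.15, 1.76, -0.37], [0.73, 1.09, 5.56]]
    - [[1.32, 1.64, -0.37], [0.73, 1.09, 5.56]]
    - [[1.48, 1.5, -0.36], [0.73, 1.09, 5.56]]
    - [[1.63, 1.34, -0.35], [0.73, 1.09, 5.56]]
    - [[1.76, 1.18, -0.34], [0.73, 1.09, 5.56]]
    - [[1.87, 1.0, -0.32], [0.73, 1.09, 5.56]]
    - [[1.96, 0.81, -0.29], [0.73, 1.09, 5.56]]

```text
time: 6.77
position: [0.3995, -0.1004, 0.1993]
tool_rot: [[0.254, -0.896, 0.364], [-0.967, -0.234, 0.099], [-0.004, -0.378, -0.926]]
ft_force: [0.5, -0.3, -1.2]
width: 0.33
```

```bash
python3 - <<'E'
from h import *
s=robot.get_state();print(s["position"],s["joint_positions"],s["width"])
t=B+.0595*H[:,2];print(t)
for r in rows(s["position"],s["tool_rot"],t,RT,6):print(r)
E
```

```text
[ 0.3995 -0.1004  0.1993] [-0.4105 -0.5884 -0.4814  1.37    0.2386  2.5119] 0.32998894515376254
[ 0.4705 -0.1581  0.1502]
[[1.23, -0.53, 1.09], [-0.03, 0.01, -0.07]]
[[1.23, -0.52, 1.09], [-0.03, 0.01, -0.07]]
[[1.23, -0.52, 1.09], [-0.03, 0.01, -0.07]]
[[1.23, -0.52, 1.09], [-0.03, 0.01, -0.07]]
[[1.24, -0.52, 1.09], [-0.03, 0.01, -0.07]]
[[1.24, -0.52, 1.09], [-0.03, 0.01, -0.07]]
```

Call:
carry_out:
  commands:
    - [[1.23, -0.52, 1.09], [0, 0, 0]]
    - [[1.23, -0.52, 1.09], [0, 0, 0]]
    - [[1.23, -0.52, 1.09], [0, 0, 0]]
    - [[1.23, -0.52, 1.09], [0, 0, 0]]
    - [[1.24, -0.52, 1.09], [-0.1, 0, -0.2]]
    - [[1.24, -0.52, 1.09], [-0.1, 0, -0.2]]
    - [[0, 0, 0], [0, 0, 0]]
    - [[0, 0, 0], [0, 0, 0]]
    - [[0, 0, 0], [0, 0, 0]]
    - [[0, 0, 0], [0, 0, 0]]

```text
time: 7.6
position: [0.4709, -0.1567, 0.1521]
tool_rot: [[0.265, -0.894, 0.362], [-0.964, -0.246, 0.099], [0.001, -0.375, -0.927]]
ft_force: [0.1, -0.5, -0.6]
width: 0.332
```

```bash
python3 - <<'E'
from h import *
s=robot.get_state();print(s["position"],s["tool_rot"]-RT,s["ft_force"])
t=eyes.grab_frame("top")[:,:,::-1];d=eyes.grab_frame("side")[:,:,::-1]
r=lambda im,x,y:cv2.resize(im[y:y+75,x:x+75],(400,400),interpolation=cv2.INTER_CUBIC)
cv2.imwrite("pics/z2.png",np.hstack([r(t,370,225),r(d,340,170)]))
f=s["position"]-.0395*H[:,2]
for k in(0,.03,.035,.07):print(k,[proj(n,f+k*H[:,2]) for n in("top","side")])
E
```

```text
[ 0.4709 -0.1567  0.1521] [[ 0.0049  0.0016  0.0003]
 [ 0.0013 -0.0048  0.0011]
 [ 0.001  -0.0006  0.0002]] [ 0.1388 -0.5131 -0.5644]
0 [array([408.5757, 262.9778]), array([374.5315, 203.5512])]
0.03 [array([411.7587, 265.8118]), array([379.2916, 194.3645])]
0.035 [array([412.3034, 266.2967]), array([380.0943, 192.8153])]
0.07 [array([416.2352, 269.7974]), array([385.7895, 181.8236])]
```

View pics/z2.png

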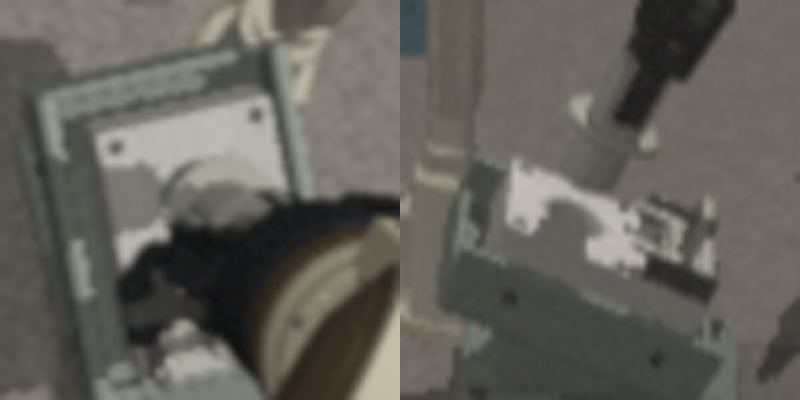

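The top crop shows the sleeve over the bore. In the side crop the flange centre is at about (380.2,193.2), within 0.5 px of the prediction, so the grip offset is fine. I'll make a small correction, then descend gently to feel the face.

Call:
carry_out:
  commands:
    - [[0.12, 0.14, 0.6], [0, 0, 0]]
    - [[0, 0, 0.6], [0, 0, 0]]
    - [[0, 0, 0.4], [0, 0, 0]]
    - [[0, 0, 0.2], [0, 0, 0]]
    - [[0, 0, 0.1], [0, 0, 0]]
    - [[0, 0, 0.1], [0, 0, 0]]
    - [[0, 0, 0.1], [0, 0, 0]]
    - [[0, 0, 0.1], [0, 0, 0]]
    - [[0, 0, 0.1], [0, 0, 0]]
    - [[0, 0, 0], [0, 0, 0]]

```text
time: 8.53
position: [0.479, -0.1566, 0.1317]
tool_rot: [[0.265, -0.893, 0.364], [-0.964, -0.246, 0.097], [0.003, -0.377, -0.926]]
ft_force: [-5.9, -0.6, 7.1]
width: 0.336
```

```bash
cat >> h.py <<'E'
def st():
    s=robot.get_state();e=H.T@(s["position"]-.0395*H[:,2]-B)*1e3;print("t",round(s["time"],2),"foot in head mm",e.round(2),"F head",(H.T@s["ft_force"]).round(1),"w",round(s["width"],3),"M",(s["tool_rot"].T@s["ft_torque"]).round(2))
E
python3 -c "from h import *;st()"
```

```text
t 8.53 foot in head mm [ 1.09 -0.79 -0.34] F head [-2.8  1.   8.8] w 0.336 M [-0.86 -0.22  0.03]
```

Call:
carry_out:
  commands:
    - [[-0.02, 0.04, 0], [0, 0, 0]]
    - [[-0.02, 0.04, 0], [0, 0, 0]]
    - [[-0.02, 0.04, 0], [0, 0, 0]]
    - [[-0.02, 0, 0.03], [0, 0, 0]]
    - [[0, 0, 0.03], [0, 0, 0]]
    - [[0, 0, 0.03], [0, 0, 0]]
    - [[0, 0, 0.03], [0, 0, 0]]
    - [[0, 0, 0], [0, 0, 0]]
    - [[0, 0, 0], [0, 0, 0]]
    - [[0, 0, 0], [0, 0, 0]]

```text
time: 9.37
position: [0.4786, -0.1564, 0.1314]
tool_rot: [[0.265, -0.892, 0.366], [-0.964, -0.247, 0.096], [0.004, -0.378, -0.926]]
ft_force: [-8.7, -1.5, 13.0]
width: 0.33
```

```bash
python3 -c "from h import *;st()"
```

```text
t 9.37 foot in head mm [ 0.67 -0.5  -0.56] F head [-3.2  0.8 15.4] w 0.33 M [-0.82 -0.13  0.02]
```

Call:
carry_out:
  commands:
    - [[0, 0.04, 0], [0, 0, 0]]
    - [[0, 0.04, 0], [0, 0, 0]]
    - [[0, 0.04, 0], [0, 0, 0]]
    - [[0, 0.04, 0], [0, 0, 0]]
    - [[0, 0.04, 0], [0, 0, 0]]
    - [[0, 0, 0.02], [0, 0, 0]]
    - [[0, 0, 0], [0, 0, 0]]
    - [[0, 0, 0], [0, 0, 0]]
    - [[0, 0, 0], [0, 0, 0]]
    - [[0, 0, 0], [0, 0, 0]]

```text
time: 10.2
position: [0.4777, -0.1568, 0.1308]
tool_rot: [[0.265, -0.892, 0.367], [-0.964, -0.247, 0.097], [0.004, -0.38, -0.925]]
ft_force: [-2.4, -0.7, 11.6]
width: 0.336
```

```bash
python3 -c "from h import *;st()"
```

```text
t 10.2 foot in head mm [-0.52 -0.58 -0.71] F head [ 2.1 -0.1 11.7] w 0.336 M [ 0.18 -0.04 -0.01]
```

Call:
carry_out:
  commands:
    - [[0, 0, 0.04], [0, 0, 0]]
    - [[0, 0, 0.04], [0, 0, 0]]
    - [[0, 0, 0.04], [0, 0, 0]]
    - [[0, 0, 0.04], [0, 0, 0]]
    - [[0, 0, 0], [0, 0, 0]]
    - [[0, 0, 0], [0, 0, 0]]
    - [[0, 0, 0], [0, 0, 0]]
    - [[0, 0, 0], [0, 0, 0]]
    - [[0, 0, 0], [0, 0, 0]]
    - [[0, 0, 0], [0, 0, 0]]

```text
time: 11.03
position: [0.4781, -0.1567, 0.1306]
tool_rot: [[0.265, -0.891, 0.368], [-0.964, -0.247, 0.096], [0.005, -0.38, -0.925]]
ft_force: [-13.3, -0.3, 22.2]
width: 0.333
```

```bash
python3 -c "from h import *;st()"
```

```text
t 11.03 foot in head mm [-0.22 -0.64 -1.05] F head [-3.6  3.2 25.4] w 0.333 M [-0.74 -0.76 -0.07]
```

Call:
carry_out:
  commands:
    - [[0, 0, -0.08], [0, 0, 0]]
    - [[-0.03, 0.03, 0], [0, 0, 0]]
    - [[-0.03, 0.03, 0], [0, 0, 0]]
    - [[-0.03, 0.03, 0], [0, 0, 0]]
    - [[-0.03, 0.03, 0], [0, 0, 0]]
    - [[0, 0, 0.02], [0, 0, 0]]
    - [[0, 0, 0.02], [0, 0, 0]]
    - [[0, 0, 0], [0, 0, 0]]
    - [[0, 0, 0], [0, 0, 0]]
    - [[0, 0, 0], [0, 0, 0]]

```text
time: 11.87
position: [0.4754, -0.1554, 0.1262]
tool_rot: [[0.265, -0.894, 0.363], [-0.964, -0.246, 0.098], [0.002, -0.375, -0.927]]
ft_force: [0.7, -2.1, -0.5]
width: 0.332
```

```bash
python3 -c "from h import *;st()"
```

```text
t 11.87 foot in head mm [-3.96  1.3  -4.25] F head [-0.1 -2.2 -0.5] w 0.332 M [-0.16  0.66  0.05]
```

Call:
carry_out:
  commands:
    - [[0, 0, 0.1], [0, 0, 0]]
    - [[0, 0, 0.1], [0, 0, 0]]
    - [[0, 0, 0.1], [0, 0, 0]]
    - [[0, 0, 0.1], [0, 0, 0]]
    - [[0, 0, 0.1], [0, 0, 0]]
    - [[0, 0, 0.1], [0, 0, 0]]
    - [[0, 0, 0], [0, 0, 0]]
    - [[0, 0, 0], [0, 0, 0]]
    - [[0, 0, 0], [0, 0, 0]]
    - [[0, 0, 0], [0, 0, 0]]

```text
time: 12.7
position: [0.4775, -0.1548, 0.1205]
tool_rot: [[0.265, -0.894, 0.362], [-0.964, -0.246, 0.098], [0.002, -0.375, -0.927]]
ft_force: [4.7, -5.2, -0.8]
width: 0.336
```

```bash
python3 -c "from h import *;st()"
```

```text
t 12.7 foot in head mm [ -3.99   1.37 -10.39] F head [ 2.7 -6.3 -1.9] w 0.336 M [ 0.03  1.35 -0.  ]
```

It has entered the bore, with the foot at -10.4 mm and small forces. I'll ease the side load and go deeper.

Call:
carry_out:
  commands:
    - [[0.05, -0.02, 0.2], [0, 0, 0]]
    - [[0, 0, 0.2], [0, 0, 0]]
    - [[0, 0, 0.25], [0, 0, 0]]
    - [[0, 0, 0.25], [0, 0, 0]]
    - [[0, 0, 0.25], [0, 0, 0]]
    - [[0, 0, 0.2], [0, 0, 0]]
    - [[0, 0, 0.15], [0, 0, 0]]
    - [[0, 0, 0.1], [0, 0, 0]]
    - [[0, 0, 0], [0, 0, 0]]
    - [[0, 0, 0], [0, 0, 0]]

```text
time: 13.53
position: [0.4834, -0.1534, 0.1057]
tool_rot: [[0.265, -0.894, 0.362], [-0.964, -0.246, 0.099], [0.001, -0.375, -0.927]]
ft_force: [2.8, -3.4, -1.8]
width: 0.335
```

```bash
python3 -c "from h import *;st()"
```

```text
t 13.53 foot in head mm [ -3.94   1.19 -26.42] F head [ 1.  -4.  -2.4] w 0.335 M [-0.1   1.05  0.  ]
```

Call:
carry_out:
  commands:
    - [[0.03, 0, 0.1], [0, 0, 0]]
    - [[0, 0, 0.1], [0, 0, 0]]
    - [[0, 0, 0.1], [0, 0, 0]]
    - [[0, 0, 0.1], [0, 0, 0]]
    - [[0, 0, 0.06], [0, 0, 0]]
    - [[0, 0, 0.06], [0, 0, 0]]
    - [[0, 0, 0], [0, 0, 0]]
    - [[0, 0, 0], [0, 0, 0]]
    - [[0, 0, 0], [0, 0, 0]]
    - [[0, 0, 0], [0, 0, 0]]

```text
time: 14.37
position: [0.4853, -0.1532, 0.1023]
tool_rot: [[0.265, -0.893, 0.363], [-0.964, -0.246, 0.098], [0.002, -0.376, -0.927]]
ft_force: [-9.2, -1.1, 12.5]
width: 0.334
```

```bash
python3 -c "from h import *;st()"
```

```text
t 14.37 foot in head mm [ -3.48   0.87 -30.21] F head [-3.8  1.4 15. ] w 0.334 M [-1.08 -0.22  0.01]
```

Call:
carry_out:
  commands:
    - [[0, 0, 0.05], [0, 0, 0]]
    - [[0, 0, 0.05], [0, 0, 0]]
    - [[0, 0, 0], [0, 0, 0]]
    - [[0, 0, 0], [0, 0, 0]]
    - [[0, 0, 0], [0, 0, 0]]
    - [[0, 0, 0], [0, 0, 0]]
    - [[0, 0, 0], [0, 0, 0]]
    - [[0, 0, 0], [0, 0, 0]]
    - [[0, 0, 0], [0, 0, 0]]
    - [[0, 0, 0], [0, 0, 0]]

```text
time: 15.2
position: [0.4859, -0.1533, 0.1025]
tool_rot: [[0.265, -0.893, 0.364], [-0.964, -0.246, 0.098], [0.002, -0.377, -0.926]]
ft_force: [-14.2, -2.3, 18.8]
width: 0.338
```

```bash
python3 -c "from h import *;st()"
```

```text
t 15.2 foot in head mm [ -2.94   0.65 -30.26] F head [-6.3  1.4 22.8] w 0.338 M [-1.45 -0.53  0.06]
```

Call:
carry_out:
  commands:
    - [[0, 0, -0.08], [0, 0, 0]]
    - [[0, 0, 0], [0, 0, 0]]
    - [[0, 0, 0], [0, 0, 0]]
    - [[0, 0, 0], [0, 0, 0]]
    - [[0, 0, -0.5], [0, 0, 0]]
    - [[0, 0, -1.0], [0, 0, 0]]
    - [[0, 0, -1.5], [0, 0, 0]]
    - [[0, 0, -1.5], [0, 0, 0]]
    - [[0, 0, -1.5], [0, 0, 0]]
    - [[0, 0, -1.5], [0, 0, 0]]
  gripper: 0

```text
time: 16.03
position: [0.4579, -0.1606, 0.1719]
tool_rot: [[0.265, -0.893, 0.363], [-0.964, -0.246, 0.098], [0.001, -0.376, -0.927]]
ft_force: [-0.4, -0.5, 0.2]
width: 0.498
```

Call:
carry_out:
  commands:
    - [[0, 0, -3.5], [0, 0, 0]]
    - [[0, 2.0, -3.5], [0, 0, 0]]
    - [[0, 3.0, -2], [0, 0, 0]]
    - [[0, 4.0, 0], [0, 0, 0]]
    - [[0, 4.0, 0], [0, 0, 0]]
    - [[0, 3.0, 0], [0, 0, 0]]
    - [[0, 0, 0], [0, 0, 0]]
    - [[0, 0, 0], [0, 0, 0]]
    - [[0, 0, 0], [0, 0, 0]]
    - [[0, 0, 0], [0, 0, 0]]
  gripper: -1

```text
time: 16.87
position: [0.2835, -0.2087, 0.1945]
tool_rot: [[0.266, -0.893, 0.363], [-0.964, -0.248, 0.098], [0.002, -0.376, -0.927]]
ft_force: [0.7, -0.5, -1.3]
width: -0.001
```

```bash
python3 - <<'E'
from h import *
st()
t=eyes.grab_frame("top")[:,:,::-1];d=eyes.grab_frame("side")[:,:,::-1]
cv2.imwrite("pics/top3.png",t);cv2.imwrite("pics/side3.png",d)
r=lambda im,x,y:cv2.resize(im[y:y+90,x:x+60],(400,600),interpolation=cv2.INTER_CUBIC)
r2=lambda im,x,y:cv2.resize(im[y:y+90,x:x+60],(400,600),interpolation=cv2.INTER_CUBIC)
cv2.imwrite("pics/z3.png",np.hstack([r(t,378,228),r2(d,350,170)]))
E
```

```text
t 16.87 foot in head mm [-163.03   -0.15  133.72] F head [ 0.  -0.6 -1.5] w -0.001 M [-0.35 -0.02  0.01]
```

View pics/z3.png

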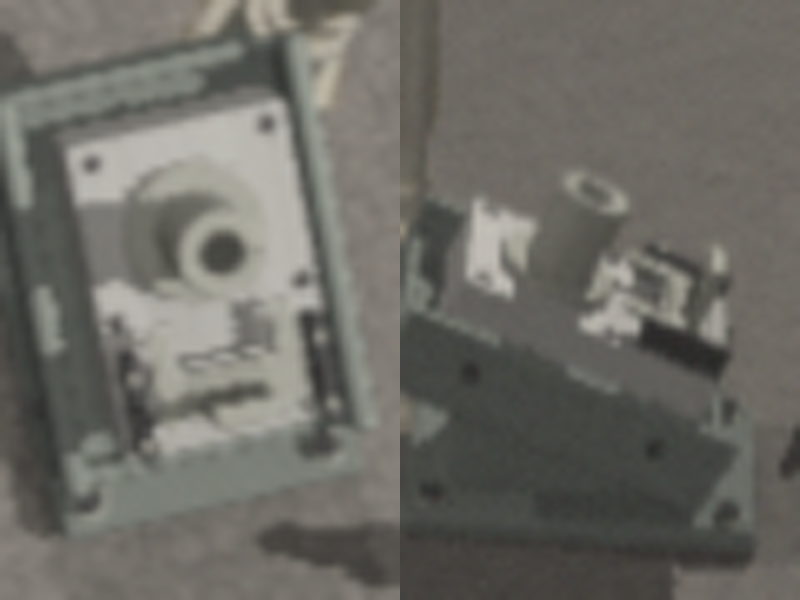

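The sleeve stands home with the flange on the face. In the side crop the keeper's tab shows as an upright light strip with its top at about (397.5,207). I'll find its head x by projection.

```bash
python3 - <<'E'
from h import *
for x in(-50,-55,-60,-65,-70,-75):
    P=[B+H@(np.array([x,y,z])/1e3) for y,z in((0,34),(12,34),(-12,34),(0,10))]
    print(x,[proj("side",p).round(1).tolist() for p in P],[((proj("top",p)-[378,228])*6.667).round(0).tolist() for p in P[:3]])
# check barrel end & flange
for z in(5,40):
    p=B+H@np.array([0,0,z/1e3]);print(z,(proj("top",p)-[378,228])*6.667,(proj("side",p)-[350,170])*6.667+[400,0])
E
```

```text
-50 [[393.9, 206.9], [393.9, 208.8], [393.8, 204.9], [390.0, 214.1]] [[245.0, 386.0], [210.0, 395.0], [279.0, 378.0]]
-55 [[395.5, 207.6], [395.6, 209.6], [395.5, 205.7], [391.6, 214.8]] [[248.0, 401.0], [213.0, 409.0], [282.0, 392.0]]
-60 [[397.2, 208.3], [397.3, 210.3], [397.2, 206.4], [393.3, 215.5]] [[250.0, 415.0], [216.0, 423.0], [285.0, 406.0]]
-65 [[398.9, 209.0], [399.0, 211.0], [398.8, 207.1], [395.0, 216.2]] [[253.0, 429.0], [219.0, 437.0], [288.0, 421.0]]
-70 [[400.6, 209.7], [400.7, 211.7], [400.5, 207.8], [396.6, 216.9]] [[256.0, 443.0], [221.0, 451.0], [290.0, 435.0]]
-75 [[402.3, 210.4], [402.3, 212.4], [402.2, 208.5], [398.3, 217.6]] [[259.0, 457.0], [224.0, 465.0], [293.0, 449.0]]
5 [197.0376 226.3293] [549.6712 256.7756]
40 [221.3966 247.9963] [586.3592 186.0425]
```

Call:
carry_out:
  commands:
    - [[-0.1, -2.0, 3.3], [0, 0, 0]]
    - [[0, -2.0, 3.3], [0, 0, 0]]
    - [[0, -2.0, 3.3], [0, 0, 0]]
    - [[0, -1.1, 2.5], [0, 0, 0]]
    - [[0, 0, 1.5], [0, 0, 0]]
    - [[0, 0, 1.4], [0, 0, 0]]
    - [[0, 0, 0], [0, 0, 0]]
    - [[0, 0, 0], [0, 0, 0]]
    - [[0, 0, 0], [0, 0, 0]]
    - [[0, 0, 0], [0, 0, 0]]

```text
time: 17.8
position: [0.4017, -0.1756, 0.0798]
tool_rot: [[0.265, -0.893, 0.363], [-0.964, -0.247, 0.098], [0.002, -0.376, -0.927]]
ft_force: [-0.3, 1.0, 0.3]
width: 0.001
```

```bash
python3 - <<'E'
from h import *
st()
d=eyes.grab_frame("side")[:,:,::-1];t=eyes.grab_frame("top")[:,:,::-1]
cv2.imwrite("pics/z4.png",np.hstack([cv2.resize(i[y:y+75,x:x+75],(400,400),interpolation=cv2.INTER_CUBIC) for i,x,y in((d,350,170),(t,378,228))]))
E
```

```text
t 17.8 foot in head mm [-92.14   1.03 -18.66] F head [0.1 1.  0.3] w 0.001 M [-0.33 -0.   -0.02]
```

View pics/z4.png

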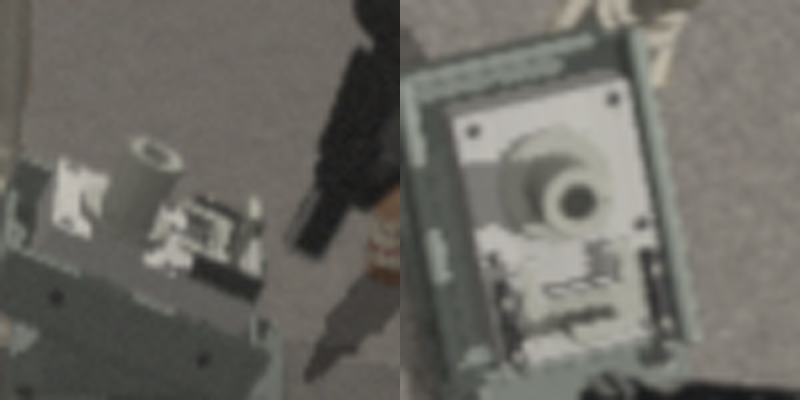

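The closed fingers stand clear, downhill of the tab: tip at about (310,250) in the side crop, tab at (258,215). Now the push uphill.

Call:
carry_out:
  commands:
    - [[0, -0.6, 0], [0, 0, 0]]
    - [[0, -0.6, 0], [0, 0, 0]]
    - [[0, -0.3, 0], [0, 0, 0]]
    - [[0, -0.3, 0], [0, 0, 0]]
    - [[0, -0.3, 0], [0, 0, 0]]
    - [[0, -0.3, 0], [0, 0, 0]]
    - [[0, -0.3, 0], [0, 0, 0]]
    - [[0, -0.3, 0], [0, 0, 0]]
    - [[0, -0.3, 0], [0, 0, 0]]
    - [[0, 0, 0], [0, 0, 0]]

```text
time: 18.73
position: [0.4313, -0.167, 0.0911]
tool_rot: [[0.266, -0.893, 0.362], [-0.964, -0.247, 0.099], [0.001, -0.376, -0.927]]
ft_force: [-0.7, -0.4, -0.9]
width: -0.001
```

```bash
python3 -c "from h import *;st()"
```

```text
t 18.73 foot in head mm [-59.32   1.63 -19.73] F head [-1.1 -0.2 -0.5] w -0.001 M [-0.38  0.   -0.06]
```

Call:
carry_out:
  commands:
    - [[0, -0.1, 0], [0, 0, 0]]
    - [[0, -0.1, 0], [0, 0, 0]]
    - [[0, -0.1, 0], [0, 0, 0]]
    - [[0, -0.1, 0], [0, 0, 0]]
    - [[0, 0, 0], [0, 0, 0]]
    - [[0, 0, 0], [0, 0, 0]]
    - [[0, 0, 0], [0, 0, 0]]
    - [[0, 0, 0], [0, 0, 0]]
    - [[0, 0, 0], [0, 0, 0]]
    - [[0, 0, 0], [0, 0, 0]]

```text
time: 19.57
position: [0.4345, -0.1662, 0.0925]
tool_rot: [[0.265, -0.893, 0.362], [-0.964, -0.246, 0.099], [0.001, -0.375, -0.927]]
ft_force: [0.3, 0.1, 0.0]
width: 0.002
```

```bash
python3 -c "from h import *;st()"
```

```text
t 19.57 foot in head mm [-55.79   1.6  -19.68] F head [ 0.3 -0.  -0.1] w 0.002 M [-0.46 -0.03 -0.04]
```

Call:
carry_out:
  commands:
    - [[0, -0.1, 0], [0, 0, 0]]
    - [[0, -0.1, 0], [0, 0, 0]]
    - [[0, -0.1, 0], [0, 0, 0]]
    - [[0, -0.1, 0], [0, 0, 0]]
    - [[0, -0.1, 0], [0, 0, 0]]
    - [[0, -0.1, 0], [0, 0, 0]]
    - [[0, 0, 0], [0, 0, 0]]
    - [[0, 0, 0], [0, 0, 0]]
    - [[0, 0, 0], [0, 0, 0]]
    - [[0, 0, 0], [0, 0, 0]]

```text
time: 20.4
position: [0.4388, -0.1649, 0.094]
tool_rot: [[0.264, -0.895, 0.36], [-0.964, -0.246, 0.098], [0.001, -0.373, -0.928]]
ft_force: [-7.7, -3.0, 1.0]
width: -0.004
```

```bash
python3 -c "from h import *;st()"
```

```text
t 20.4 foot in head mm [-51.04   1.66 -19.95] F head [-7.3 -0.8  4. ] w -0.004 M [-1.97  0.09  0.05]
```

Call:
carry_out:
  commands:
    - [[0, -0.1, 0], [0, 0, 0]]
    - [[0, -0.1, 0], [0, 0, 0]]
    - [[0, -0.1, 0], [0, 0, 0]]
    - [[0, 0, 0], [0, 0, 0]]
    - [[0, 0, 0], [0, 0, 0]]
    - [[0, 0, 0], [0, 0, 0]]
    - [[0, 0, 0], [0, 0, 0]]
    - [[0, 0, 0], [0, 0, 0]]
    - [[0, 0, 0], [0, 0, 0]]
    - [[0, 0, 0], [0, 0, 0]]

```text
time: 21.23
position: [0.4391, -0.1646, 0.0936]
tool_rot: [[0.262, -0.897, 0.355], [-0.965, -0.244, 0.096], [-0.0, -0.367, -0.93]]
ft_force: [-23.6, -7.9, 1.0]
width: -0.001
```

```bash
python3 - <<'E'
from h import *
st()
d=eyes.grab_frame("side")[:,:,::-1];t=eyes.grab_frame("top")[:,:,::-1]
cv2.imwrite("pics/z5.png",np.hstack([cv2.resize(i[y:y+75,x:x+75],(400,400),interpolation=cv2.INTER_CUBIC) for i,x,y in((d,350,170),(t,378,228))]))
E
```

```text
t 21.23 foot in head mm [-50.84   1.89 -20.52] F head [-22.7  -1.5  10.2] w -0.001 M [-4.75  0.24  0.02]
```

View pics/z5.png

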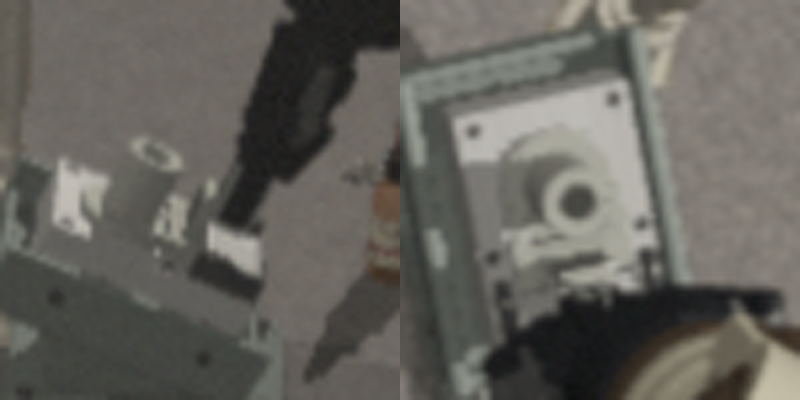

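Hard stop at 22.7 N. The tab moved about 47/5.33 = 8.8 px in the side view, which is about 26 mm, so the keeper is at its stop. I'll back off and check.

Call:
carry_out:
  commands:
    - [[0, 0.5, 0], [0, 0, 0]]
    - [[0, 2.0, 0], [0, 0, 0]]
    - [[0, 2.5, 0], [0, 0, 0]]
    - [[0, 1.0, -2.0], [0, 0, 0]]
    - [[0, 1.0, -3.5], [0, 0, 0]]
    - [[0, 1.0, -3.5], [0, 0, 0]]
    - [[0, 1.0, -3.5], [0, 0, 0]]
    - [[0, 0, 0], [0, 0, 0]]
    - [[0, 0, 0], [0, 0, 0]]
    - [[0, 0, 0], [0, 0, 0]]

```text
time: 22.17
position: [0.3171, -0.1987, 0.1777]
tool_rot: [[0.265, -0.893, 0.363], [-0.964, -0.246, 0.098], [0.001, -0.376, -0.927]]
ft_force: [0.5, 0.5, 0.2]
width: -0.002
```

```bash
python3 - <<'E'
from h import *
st()
d=eyes.grab_frame("side")[:,:,::-1];t=eyes.grab_frame("top")[:,:,::-1]
cv2.imwrite("pics/top6.png",t)
a=np.hstack([cv2.resize(i[y:y+75,x:x+75],(400,400),interpolation=cv2.INTER_CUBIC) for i,x,y in((d,350,170),(t,378,228))])
b=np.hstack([cv2.resize(i[120:420],(400,188)) for i in(d,t)])
cv2.imwrite("pics/z6.png",np.vstack([a,b]))
E
```

```text
t 22.17 foot in head mm [-136.81    0.81  104.97] F head [ 0.6  0.4 -0.1] w -0.002 M [-0.23  0.02 -0.  ]
```

View pics/z6.png

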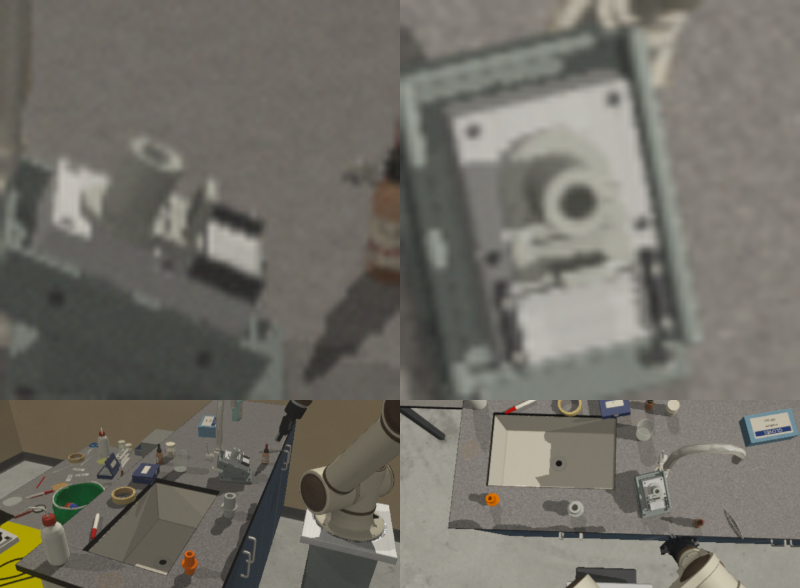

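The keeper is closed: its tab sits at side crop (210,205), next to the flange, with the fork round the barrel. The sleeve is home, and the large sleeve, beaker, bottle and orange part are where they were. Handing in.

```bash
python3 -c "from h import *;print(robot.sign_off())"
```

```text
the job is handed in; nothing more can be done
None
```

The small sleeve is in the bore, chamfered end first, and fully home, and the keeper is closed over its flange. I handed the job in at about 22 s; the sign-off reported no verdict.

- **Sleeve:** I felt for the entry on the face with up to about 25 N until the foot dropped in. It seated firmly at a measured depth of 30.2 mm (nominal 30 mm), pressed home with about 23 N.
- **Keeper:** I pushed the tab uphill to a hard stop at about 23 N. It moved about 26 mm in the side view, which is its full travel.
- **Last pictures:** they show the flange on the block, the fork round the barrel and the arm clear. The large sleeve, beaker, bottle and orange look-alike appear unmoved; I judged that by eye and did not measure it.
- **Disagreement:** the camera estimate of the bore was off by about 3–4 mm along head x and 1 mm along y, compared with where the sleeve entered by tool pose. The search took care of it, and I did not look into the cause.

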